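Square up the notebook and hold it down while its spine glue sets

ROBOT

A 6-joint arm with a two-finger parallel gripper is mounted at the origin on the work surface. World frame = base frame: x ahead of the robot, y to its left, z up, the work surface at z = 0. Lengths are in m, angles in rad, forces in N, time in s.
With the tool pointing down it reaches from about 0.325 to 0.925 m from the base axis. Payload 3.1 kg.
Tool frame: the origin (TCP) lies at the very end of the fingers, on their centre line; the grasp point (between the pads) lies robot.tcp_to_grasp behind it (robot.tcp_to_grasp is the distance from the TCP to the grasp point, in m); z points along the fingers, y is the line along which they close (so a half turn about z gives the same grasp; the last joint's range is limited). The gripper opens to 85 mm and grips with 20 to 120 N. Pads are 22 mm wide; open, the fingers measure 114 mm over their backs; the gripper's body (76 mm by 85 mm) begins 54 mm behind the grasp point. The pads swing forward as they close: fully open they stand 13 mm farther back than shut.
Start: joints at [1.12, 0.217, 1.613, -0, 1.311, -0.112], TCP at [0.208, 0.589, 0.231] pointing down, gripper open.
Joint ranges: [-2.75, 2.75], [-0.78, 2.1], [0.31, 2.55], [-1.13, 4.27], [0.13, 2.63], [-2.58, 2.58]. Speed limits (rad/s): [2.79, 2.79, 3.14, 3.14, 3.14, 3.14].

INTERFACE

Orientations are given as a unit quaternion [x, y, z, w].
In Python, from station import monitor, imaging, robot gives the robot as it stands.
- The arm moves only by the shell command python3 -m jog 'ROWS' [FORCE]. ROWS is JSON, a list that holds one entry, the list of rows, each a list of 5 numbers: the opening in per cent of the stroke, from 0 (shut) to 100 (fully open), then the shift along the world's x, y, z in m, then the turn about the world's z in rad. A call has 1 to 10 rows; each row shifts and turns the commanded pose from where the row before left it; what a row does not reach is not made up. A row lasts 1/12 s, in which the tool goes at most 41.7 mm and 7.16 degrees, less where a joint would pass 70% of its speed; a pose out of reach is approached as far as the arm can. A call is refused whole if a number of a shift passes 0.0417 or a number of a turn 0.125, either way. A call with a gripper value outside its range is refused whole. The fingers move at their own pace and stop on an object; FORCE is the grip in N (left out, the last holds). Time passes only in rows, so rows that do not move let the fingers close. It gives the time, the measured TCP pose, the force, the opening and the grip force at its end, in the units of the state.
- monitor.observe(): the state, without advancing time (a new reading comes with each control period).
- imaging.get_image(name): name is "scene" or "top" or "wrist"; returns a dict with "image" (384x512x3 uint8, blue, green, red), "fx", "fy", "cx", "cy" (pixels), "origin" and "attitude" of the camera in the world. Camera axes: x right, y up, looking along -z (the intrinsics and any distortion apply to the point x, -y, -z); pixel columns grow to the right and rows downward; lengths in m; the calibration is good to about 2 mm. A picture is of the moment at which its call begins. There is no depth.
- robot.job_done(): hands the job in; it is judged then, once.
Trained networks look in a picture, given as the dict that the camera call returned (one of the last four; its "shot" number tells which), for a name from the list of things; names that differ only in an ending like _2 or _b are one class to them, and where a whole thing is asked for, a point or a joint stands for the part that bears it (a point fixed in the world has none). Each returns a list of dicts, best first, with "confidence" (0 to 1); they miss things now and then, are a little off and sometimes report something else, mostly with a low value. They report only what shows in the picture. A call takes as long as a camera call.
- imaging.recognise(picture, label): "rect" ([left, top, width, height] in pixels, round what is visible of it).
- imaging.regions_of(picture, label): "mask" (384x512 bool, what is visible of it) and "rect" ([left, top, width, height] in pixels, round what is visible of it).
The state is a dict: "time_s": time; "qpos": joint angles; "joint_velocities": joint speeds; "tau": joint torques, N m; "ee_pos": TCP position; "tcp_rot": TCP orientation; "force": force on the tool from outside, world axes, zero at the start; "ft_torque": the same for the moment, N m; "finger_gap": opening from 0.0 (shut) to 1.0 (fully open); "gripper_force": force on a finger pad.
Only numpy, scipy, OpenCV 4.12 (cv2) and the standard library are available. Lean on these libraries where they do the work, as an engineer would, in place of code of your own. Each camera call takes 0.05 s, during which the arm holds its last target. There are 200 camera calls.

TASK

Slide the red notebook across the table, without lifting it, into the corner of the plywood jig until it lies square and snug against both fences, its spine along the far fence. Then take the L-shaped steel hold-down by its blue block, turn it and lay it on the notebook so that its two arms rest in the two blue notches of the fences. Leave the red and green paint jars and the glue bottle where they stand.

Things in the scene. Friction and masses are not known exactly. Their poses are not given: they have to be found in the camera images.
- jig: fixed plywood L of two fences, 25 mm thick, 44 mm tall, yellow patch on the table inside. Origin: inside corner, at table level. Far fence: 170 mm along +y, inner face x = 0. Side fence: 150 mm along -x, inner face y = 0. The notebook belongs at x < 0, y > 0; snug, its centre is at jig (-55, +75) mm, axes parallel to the jig's. Jig yaw is within 0.2 rad of the world's
- notch_far (a point): middle of the floor of the blue notch in the far fence: 18 mm wide, open at the top, crosses the fence along jig x; floor 30 mm above the table, cheeks up to 44 mm. Axes as the jig's
- notch_side (a point): middle of the floor of the blue notch in the side fence: 18 mm wide, open at the top, crosses the fence along jig y; floor 30 mm above the table, cheeks up to 44 mm. Axes as the jig's. With both arms in their notches the hold-down's elbow is at jig (-70, +70) mm, on the notebook
- book: loose red hardcover notebook, black band along the spine, pale label; 110 mm (its x) by 150 mm (its y), 29 mm thick, 0.25 to 0.5 kg, lying flat. Origin: centre of its underside; +x points to the spine. Starts left (+y) of the jig and nearer the robot, turned by up to 0.35 rad
- hold_grip (a point): centre of the blue block of the loose L-shaped hold-down, 28 mm above the bar's underside. Steel bar 10 mm wide, 8 mm thick, 0.3 kg in all, lying flat; arms run along its +x and -y, each ending 100 mm from the elbow centre; block 28 x 28 mm on the elbow, from 8 to 48 mm up (keep fingertips above the bar). In place its axes are parallel to the jig's
- hold_end_x (a point): point on the hold-down's +x arm, 82.5 mm from the elbow's centre, at half the bar's thickness; it belongs over notch_far, 4 mm above the notch floor
- hold_end_y (a point): point on the hold-down's -y arm, 82.5 mm from the elbow's centre, at half the bar's thickness; it belongs over notch_side, 4 mm above the notch floor
- glue: white glue bottle with orange cap, 56 mm across, 120 mm tall; bystander, origin at the centre of its underside
- jar_red: red paint jar, 52 mm across, 55 mm tall; bystander, origin at the centre of its underside
- jar_green: green paint jar, 52 mm across, 55 mm tall; bystander, origin at the centre of its underside

How it is judged:
On the way:
1. the notebook lies square and snug in the corner of the jig (x of book in the frame of jig between -0.0595 and -0.052 m and y of book in the frame of jig between 0.072 and 0.0795 m and angle between the x axis of book and the x axis of jig, either way round below 0.045 rad and height (world z) of book below 0.005 m), for 0.2 s.
At the end, for the whole second after the job is handed in: The notebook lies flat on the table, within about 4 mm of both fences and 0.045 rad of square; both arms of the hold-down lie down in the two notches (within 7 mm of their middles and 4 mm of their floors), its elbow on the notebook, level within 0.08 rad (all of step 1 and y of hold_end_x in the frame of notch_far between -0.007 and 0.007 m and x of hold_end_x in the frame of notch_far between -0.0125 and 0.0125 m and x of hold_end_y in the frame of notch_side between -0.007 and 0.007 m and y of hold_end_y in the frame of notch_side between -0.0125 and 0.0125 m and height (world z) of hold_end_x between 0.03 and 0.038 m and height (world z) of hold_end_y between 0.03 and 0.038 m and height (world z) of hold_grip below 0.061 m and angle between hold_grip's own z axis and vertical below 0.08 rad); the robot touches nothing.
It fails at once if the notebook is lifted off the table (height (world z) of book above 0.02 m).
It fails at once if a paint jar or the glue bottle is moved by more than 20 mm (distance of any of glue, jar_red, jar_green from where it was at the start of the episode above 0.02 m).
It also fails if it takes over 72 s, if anything falls off the work surface, if the arm or the gripper's body presses on something with over 40 N, if the wrist force passes 120 N, or if a joint passes its speed limit or range.

## Working session

There is one attempt and no reset: what is moved stays moved. The work goes in short steps, Python scripts to look and compute and a shell command to move; the robot and the scene stay as the last step left them, time stands still between calls to the robot, and variables do not carry over. Pictures are saved under pics/ and viewed, at most 10 in all, crops included, and the job is handed in when it is done.

```bash
mkdir -p pics; cat > h.py <<'E'
import numpy as np, cv2
from scipy.spatial.transform import Rotation as R
from station import monitor, imaging, robot
def rot(c):
    a=np.array(c["attitude"],float)
    return a if a.shape==(3,3) else R.from_quat(a).as_matrix()
def px2w(c,uv,z):
    uv=np.atleast_2d(np.array(uv,float)); M=rot(c); o=np.array(c["origin"])
    d=np.c_[(uv[:,0]-c["cx"])/c["fx"],-(uv[:,1]-c["cy"])/c["fy"],-np.ones(len(uv))]@M.T
    return o+d*((z-o[2])/d[:,2])[:,None]
def w2px(c,p):
    q=(np.atleast_2d(p)-np.array(c["origin"]))@rot(c)
    return np.c_[c["cx"]+c["fx"]*q[:,0]/-q[:,2], c["cy"]-c["fy"]*q[:,1]/-q[:,2]]
E
python3 - <<'E'
from h import *
ims=[]
for n in("top","scene"):
    c=imaging.get_image(n); print({k:v for k,v in c.items() if k!="image"})
    cv2.imwrite(f"pics/{n}0.png",c["image"])
    for l in ["jig","book","hold_grip","glue","jar_red","jar_green"]:
        for r in imaging.recognise(c,l)[:2]: print(l,np.round(r["rect"]),round(r["confidence"],2))
print(monitor.observe(),robot.tcp_to_grasp)
E
```

```text
{'fx': 435.8531278254872, 'fy': 435.8531278254872, 'cx': 256.94906910972395, 'cy': 194.99170100636283, 'origin': array([ 0.4709117 , -0.11517261,  1.14781652]), 'attitude': array([ 0.05366231, -0.04190887, -0.70154285,  0.70936707]), 'shot': 1}
jig [205. 171.  75.  76.] 0.91
book [ 90. 210.  71.  60.] 0.96
hold_grip [333. 218.  50.  40.] 0.77
glue [205. 121.  25.  26.] 0.76
jar_red [124. 135.  24.  28.] 0.58
jar_green [307. 136.  20.  25.] 0.86
jar_green [334. 218.  50.  43.] 0.47
{'fx': 374.30178942367337, 'fy': 374.30178942367337, 'cx': 253.99881767292527, 'cy': 191.79116986271393, 'origin': array([1.25863869, 0.24850402, 0.82930057]), 'attitude': array([0.19014698, 0.31997824, 0.80598049, 0.46027546]), 'shot': 2}
jig [231. 171.  75.  71.] 0.8
book [353. 198.  64.  56.] 0.55
glue [251. 234.  25.  40.] 0.66
jar_red [339. 273.  24.  31.] 0.65
jar_green [176. 197.  21.  25.] 0.77
jar_green [340. 274.  26.  29.] 0.48
{'time_s': 0.7, 'qpos': array([ 1.11979167e+00,  2.16875027e-01,  1.61337339e+00, -3.57144648e-06,
        1.31130482e+00, -1.12189991e-01]), 'joint_velocities': array([-2.03181584e-03,  1.55437021e-04,  1.05965050e-03,  3.82408064e-04,
        6.60225467e-05,  3.32647698e-04]), 'tau': array([ 1.05376866e-04, -3.96744776e+01, -3.04160464e+01, -3.34497527e-04,
        8.62126435e-04, -2.76190335e-06]), 'ee_pos': array([0.20771594, 0.58949991, 0.23132969]), 'tcp_rot': array([1.68597746e-01, 9.85684939e-01, 1.84533751e-05, 7.13499076e-06]), 'force': array([-0.49744308,  0.21237225, -0.13221461]), 'ft_torque': array([-0.0143331 , -0.02536232,  0.0415509 ]), 'gripper_force': 0.0, 'finger_gap': 1.000148881443878} 0.0187
```

```bash
python3 - <<'E'
import cv2
a=cv2.imread("pics/top0.png")[110:285,75:400]
cv2.imwrite("pics/top0c.png",cv2.resize(a,(800,430),interpolation=cv2.INTER_CUBIC))
E
```

```text
(no output)
```

View pics/top0c.png

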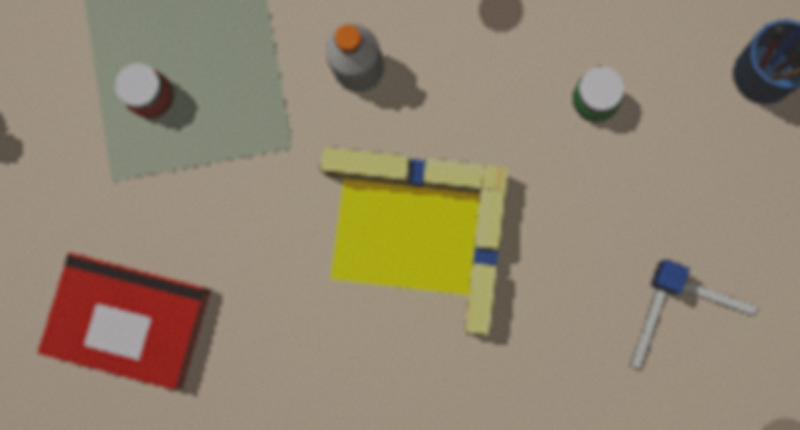

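The top view shows the book at crop (125,325), the jig corner at (490,185), the notches at (417,172) and (486,257), and the hold-down block at (672,277) with its +x arm pointing right-down. The jars and glue stand beyond the far fence. Next I'll turn these into positions.

```bash
cat >> h.py <<'E'
def blobs(c,lo,hi,amin=15):
    hsv=cv2.cvtColor(c["image"],cv2.COLOR_BGR2HSV)
    m=cv2.inRange(hsv,np.array(lo),np.array(hi))
    n,l,s,ce=cv2.connectedComponentsWithStats(m)
    return [(s[i,4],ce[i],(l==i).astype(np.uint8)) for i in range(1,n) if s[i,4]>=amin]
def quad(m):
    k=max(cv2.findContours(m,cv2.RETR_EXTERNAL,cv2.CHAIN_APPROX_NONE)[0],key=cv2.contourArea)
    return cv2.boxPoints(cv2.minAreaRect(k))
E
python3 - <<'E'
from h import *
np.set_printoptions(precision=4,suppress=True)
c=imaging.get_image("top")
for a,ce,m in blobs(c,(100,80,30),(130,255,255)): print("blue",a,ce,"z30",px2w(c,ce,.030)[0],"z48",px2w(c,ce,.048)[0])
for a,ce,m in blobs(c,(20,200,100),(35,255,255),200): print("yellow",a,px2w(c,quad(m),0)[:,:2].tolist())
b=max(imaging.regions_of(c,"book"),key=lambda r:r["confidence"])
q=px2w(c,quad(b["mask"].astype(np.uint8)),.029)[:,:2]; print("book",q,q.mean(0),np.linalg.norm(np.diff(q,axis=0),axis=1))
for l,z in(("glue",.06),("jar_red",.03),("jar_green",.03)):
    r=imaging.recognise(c,l)[0]["rect"]; print(l,px2w(c,[r[0]+r[2]/2,r[1]+r[3]/2],z)[0])
h=[r for r in imaging.regions_of(c,"hold_grip")][0]; print(h["rect"],h["mask"].sum())
print("arm ends",px2w(c,[[75+755/2.4615,110+312/2.457],[75+635/2.4615,110+367/2.457]],.008))
w=imaging.get_image("wrist"); cv2.imwrite("pics/w0.png",w["image"]); print(w["origin"],w["fx"],rot(w))
E
```

```text
blue 228 [390.3026 132.6184] z30 [ 0.7918 -0.444   0.03  ] z48 [ 0.7866 -0.4387  0.048 ]
blue 595 [ 16.0034 139.4874] z30 [0.7654 0.5467 0.03  ] z48 [0.7607 0.5361 0.048 ]
blue 43 [243.8837 179.5116] z30 [ 0.6633 -0.0611  0.03  ] z48 [ 0.6602 -0.062   0.048 ]
blue 43 [272. 214.] z30 [ 0.574  -0.1349  0.03  ] z48 [ 0.5723 -0.1346  0.048 ]
blue 120 [347.375 222.15 ] z30 [ 0.5551 -0.3278  0.03  ] z48 [ 0.5538 -0.3244  0.048 ]
yellow 2149 [[0.5535424653807195, 0.028347752905559312], [0.659229053569513, 0.01849202333818821], [0.6430664460318909, -0.12651261355496018], [0.5379947952589987, -0.11495162401061385]]
book [[0.4677 0.3331]
 [0.5793 0.3095]
 [0.5387 0.1518]
 [0.4284 0.1773]] [0.5035 0.2429] [0.1141 0.1629 0.1132]
glue [0.7784 0.0082 0.06  ]
jar_red [0.7495 0.2311 0.03  ]
jar_green [ 0.7551 -0.2501  0.03  ]
[332.7, 220.4, 48.0, 38.0] 366
arm ends [[ 0.5193 -0.4202  0.008 ]
 [ 0.4603 -0.2935  0.008 ]]
[0.135  0.6152 0.3735] 329.4774105161232 [[ 0.3312 -0.8993 -0.2856]
 [ 0.9435  0.3158  0.0998]
 [ 0.0004 -0.3025  0.9531]]
```

```bash
python3 -m jog '[[[60,0.0192,-0.0329,-0.01,0.024],[60,0.0192,-0.0329,-0.01,0.024],[60,0.0192,-0.0329,-0.01,0.024],[60,0.0192,-0.0329,-0.01,0.024],[60,0.0192,-0.0329,-0.01,0.024],[60,0.0192,-0.0329,-0.01,0.024],[60,0.0192,-0.0329,-0.01,0.024],[60,0.0192,-0.0329,-0.01,0.024],[60,0.0192,-0.0329,-0.01,0.024],[60,0.0192,-0.0329,-0.01,0.024]]]'
python3 -m jog '[[[60,0,0,-0.025,0],[60,0,0,-0.025,0],[60,0,0,-0.025,0],[60,0,0,-0.025,0],[60,0,0,-0.02,0],[60,0,0,0,0],[60,0,0,0,0]]]'
python3 - <<'E'
from h import *
c=imaging.get_image("top"); cv2.imwrite("pics/t1.png",cv2.resize(c["image"][150:300,60:300],(800,500),interpolation=cv2.INTER_CUBIC))
E
```

```text
time_s: 1.88
ee_pos: [0.4005, 0.259, 0.1313]
tcp_rot: [0.049, 0.999, 0.0, 0.001]
force: [0.4, 1.1, -0.2]
finger_gap: 0.598
gripper_force: 0.0
time_s: 2.47
ee_pos: [0.3987, 0.26, 0.0105]
tcp_rot: [0.049, 0.999, -0.001, -0.001]
force: [-0.4, 0.2, 0.9]
finger_gap: 0.598
gripper_force: 0.0
```

View pics/t1.png

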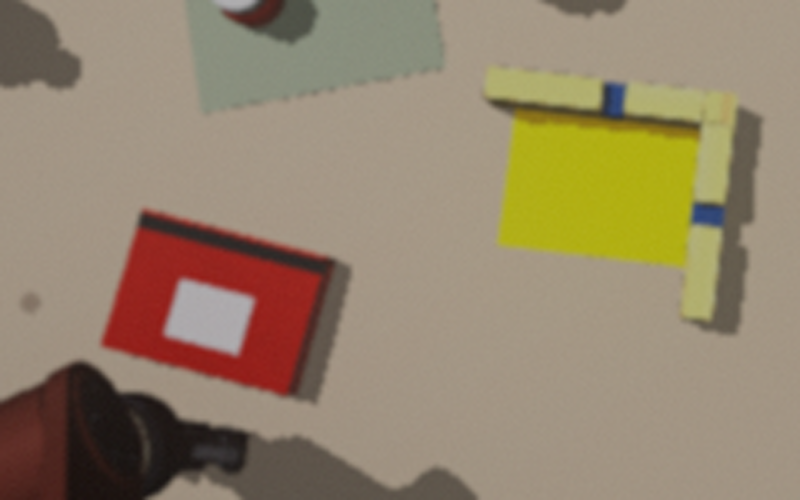

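Finger at crop (240,450) is behind the book's near face (200,370), clear. Push it along jig +x.

```bash
python3 -m jog '[[[60,0.012,-0.0012,0,0],[60,0.012,-0.0012,0,0],[60,0.01,-0.001,0,0],[60,0.01,-0.001,0,0],[60,0.01,-0.001,0,0],[60,0.01,-0.001,0,0],[60,0.01,-0.001,0,0],[60,0.01,-0.001,0,0],[60,0.01,-0.001,0,0],[60,0.01,-0.001,0,0]]]'
python3 -m jog '[[[60,0.01,-0.001,0,0],[60,0.01,-0.001,0,0],[60,0.01,-0.001,0,0],[60,0.005,-0.0005,0,0],[60,0,0,0,0]]]'
cat >> h.py <<'E'
JO=np.array([.6445,-.1294]); JY=-.098
def jig(p): 
    a=np.array([[np.cos(JY),np.sin(JY)],[-np.sin(JY),np.cos(JY)]]); return (np.atleast_2d(p)[:,:2]-JO)@a.T
def book(c):
    b=max(imaging.regions_of(c,"book"),key=lambda r:r["confidence"])
    q=px2w(c,quad(b["mask"].astype(np.uint8)),.029)[:,:2]; return b["confidence"],jig(q)*1000
E
python3 - <<'E'
from h import *
np.set_printoptions(precision=4,suppress=True)
c=imaging.get_image("top"); print(book(c)); print(jig(monitor.observe()["ee_pos"]))
cv2.imwrite("pics/t2.png",cv2.resize(c["image"][150:300,60:300],(800,500),interpolation=cv2.INTER_CUBIC))
E
```

```text
time_s: 3.35
ee_pos: [0.5046, 0.25, 0.0113]
tcp_rot: [0.049, 0.999, 0.0, -0.0]
force: [-3.1, -0.4, 2.6]
finger_gap: 0.599
gripper_force: 1.7
time_s: 3.77
ee_pos: [0.5412, 0.2465, 0.0116]
tcp_rot: [0.05, 0.999, 0.0, 0.002]
force: [0.0, 0.3, -0.3]
finger_gap: 0.6
gripper_force: 0.0
(0.79, array([[-127.8229,  436.5086],
       [ -15.2525,  441.9735],
       [ -15.8566,  284.43  ],
       [-127.9453,  281.0567]]))
[[-0.1412  0.3638]]
```

View pics/t2.png

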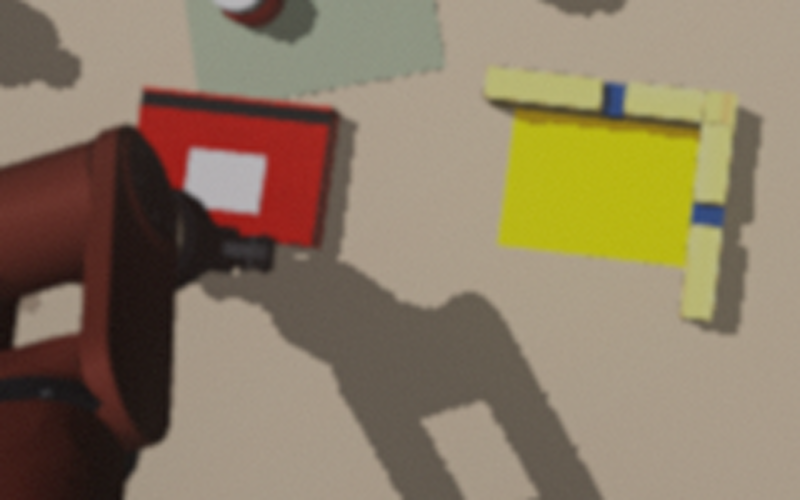

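Book is now square at jig x≈-71, with 16 mm of clearance before the far fence's line. Move to its +y side and turn the tool by a quarter.

```bash
python3 -m jog '[[[60,-0.015,0.0015,0,0],[60,-0.015,0.0015,0,0],[60,0.0084,0.0077,0.03,-0.1208],[60,0.0084,0.0077,0.03,-0.1208],[60,0.0084,0.0077,0.02,-0.1208],[60,0.0084,0.0077,0,-0.1208],[60,0.0084,0.0077,0,-0.1208],[60,0.0084,0.0077,0,-0.1208],[60,0.0084,0.0077,0,-0.1208],[60,0.0084,0.0077,0,-0.1208]]]'
python3 -m jog '[[[60,0.0084,0.0077,0,-0.1208],[60,0.0084,0.0077,0,-0.1208],[60,0.0084,0.0077,0,-0.1208],[60,0.0084,0.0077,0,-0.1208],[60,0.0084,0.0077,0,-0.1208],[60,0,0,0,0]]]'
python3 - <<'E'
from h import *
s=monitor.observe(); print(jig(s["ee_pos"]),R.from_quat(s["tcp_rot"]).as_matrix()[:,1],s["qpos"])
E
```

```text
time_s: 4.7
ee_pos: [0.5762, 0.3116, 0.0913]
tcp_rot: [0.51, 0.86, 0.0, 0.0]
force: [0.5, 0.6, 0.5]
finger_gap: 0.603
gripper_force: 0.0
time_s: 5.2
ee_pos: [0.6192, 0.351, 0.0915]
tcp_rot: [0.741, 0.671, 0.001, 0.0]
force: [0.2, 0.0, 0.4]
finger_gap: 0.6
gripper_force: 0.0
[[-0.07215821  0.4756243 ]] [ 0.9950455  -0.09938973  0.00247883] [4.17148027e-01 5.25657442e-01 1.48182821e+00 7.80367675e-05
 1.13121585e+00 5.16667473e-01]
```

```bash
python3 -m jog '[[[60,0,0,-0.03,0],[60,0,0,-0.03,0],[60,0,0,-0.02,0],[60,0,0,0,0],[60,-0.0012,-0.0119,0,0],[60,-0.0012,-0.0119,0,0],[60,-0.0012,-0.0119,0,0],[60,-0.0012,-0.0119,0,0],[60,-0.0012,-0.0119,0,0],[60,-0.0012,-0.0119,0,0]]]'
python3 -m jog '[[[60,-0.0012,-0.0119,0,0],[60,-0.0012,-0.0119,0,0],[60,-0.0012,-0.0119,0,0],[60,-0.0012,-0.0119,0,0],[60,-0.0012,-0.0119,0,0],[60,-0.0012,-0.0119,0,0],[60,0,0,0,0]]]'
python3 - <<'E'
from h import *
np.set_printoptions(precision=4,suppress=True)
c=imaging.get_image("top"); print(book(c)); print(jig(monitor.observe()["ee_pos"]))
c=imaging.get_image("scene"); cv2.imwrite("pics/s2.png",cv2.resize(c["image"][120:320,130:450],(800,500),interpolation=cv2.INTER_CUBIC))
E
```

```text
time_s: 6.03
ee_pos: [0.6124, 0.2779, 0.0138]
tcp_rot: [0.741, 0.671, 0.002, 0.001]
force: [0.3, 3.8, 3.3]
finger_gap: 0.604
gripper_force: 1.7
time_s: 6.62
ee_pos: [0.6024, 0.2036, 0.0104]
tcp_rot: [0.741, 0.671, -0.002, 0.0]
force: [0.1, 0.2, -0.9]
finger_gap: 0.599
gripper_force: 0.0
(0.96, array([[-128.2254,  316.8754],
       [ -16.6718,  321.1496],
       [ -16.6531,  163.2025],
       [-127.7426,  161.0035]]))
[[-0.0747  0.3289]]
```

View pics/s2.png

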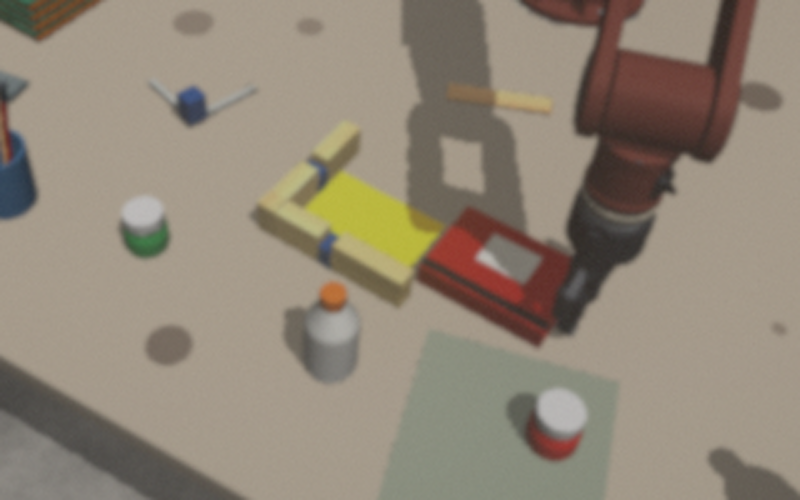

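The scene view shows the book lined up, entering the jig beside the far fence (410,270), with a gap to it. Jars and glue are untouched. Continue the push.

```bash
python3 -m jog '[[[60,-0.001,-0.0119,0,0],[60,-0.001,-0.0119,0,0],[60,-0.001,-0.0119,0,0],[60,-0.001,-0.0119,0,0],[60,-0.001,-0.0119,0,0],[60,-0.001,-0.0119,0,0],[60,-0.001,-0.0119,0,0],[60,-0.001,-0.0119,0,0],[60,-0.001,-0.0119,0,0],[60,-0.001,-0.0119,0,0]]]'
python3 -m jog '[[[60,-0.001,-0.01,0,0],[60,-0.001,-0.01,0,0],[60,-0.001,-0.008,0,0],[60,-0.0005,-0.006,0,0],[60,-0.0002,-0.003,0,0],[60,0,0,0,0]]]'
python3 - <<'E'
from h import *
np.set_printoptions(precision=4,suppress=True)
c=imaging.get_image("top"); print(book(c)); print(jig(monitor.observe()["ee_pos"]))
cv2.imwrite("pics/t3.png",cv2.resize(c["image"][150:270,150:310],(800,600),interpolation=cv2.INTER_CUBIC))
E
```

```text
time_s: 7.6
ee_pos: [0.5934, 0.0866, 0.0113]
tcp_rot: [0.741, 0.671, -0.0, -0.0]
force: [0.9, 0.8, -0.8]
finger_gap: 0.601
gripper_force: 0.6
time_s: 8.1
ee_pos: [0.5899, 0.0501, 0.0114]
tcp_rot: [0.741, 0.671, -0.0, 0.0]
force: [0.3, -0.2, 0.6]
finger_gap: 0.601
gripper_force: 0.0
(0.87, array([[-127.7615,  155.6453],
       [ -14.6023,  157.3663],
       [ -15.1636,   12.7939],
       [-127.875 ,   12.9883]]))
[[-0.0719  0.174 ]]
```

View pics/t3.png

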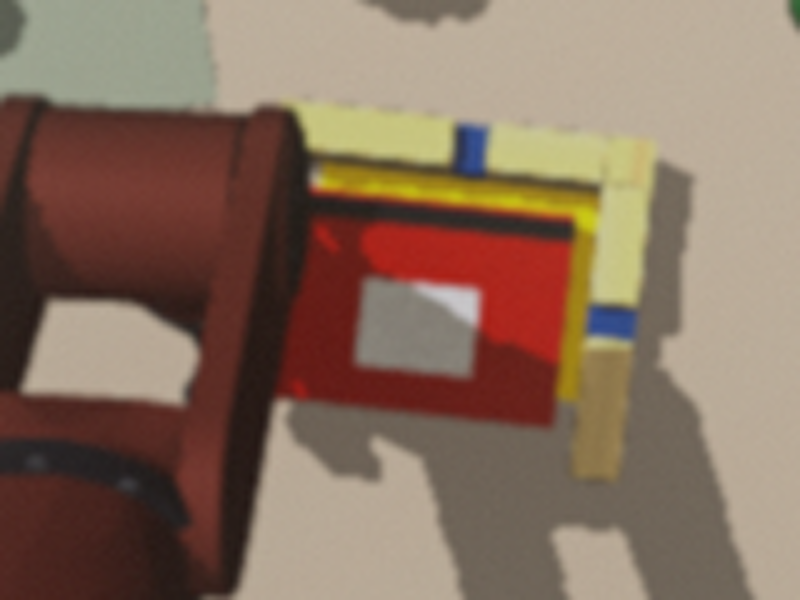

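Gaps of about 10 mm to the side fence and 15 mm to the far fence remain. Creep to the side fence and watch the force.

```bash
python3 -m jog '[[[60,-0.0004,-0.004,0,0],[60,-0.0003,-0.003,0,0],[60,-0.0002,-0.002,0,0],[60,-0.0001,-0.001,0,0],[60,0,0,0,0]]]'
python3 -m jog '[[[60,-0.0001,-0.001,0,0],[60,-0.0001,-0.001,0,0],[60,0,0,0,0]]]'
python3 -m jog '[[[60,-0.0001,-0.001,0,0],[60,-0.0001,-0.001,0,0],[60,0,0,0,0]]]'
python3 -c "
from h import *
print(jig(monitor.observe()['ee_pos']))"
```

```text
time_s: 8.62
ee_pos: [0.589, 0.0408, 0.0114]
tcp_rot: [0.741, 0.671, 0.0, 0.0]
force: [-0.2, 1.0, 0.2]
finger_gap: 0.603
gripper_force: 0.7
time_s: 8.87
ee_pos: [0.5888, 0.0389, 0.0115]
tcp_rot: [0.741, 0.671, 0.0, 0.0]
force: [0.2, 2.6, 0.7]
finger_gap: 0.6
gripper_force: 1.0
time_s: 9.12
ee_pos: [0.5892, 0.0382, 0.0115]
tcp_rot: [0.741, 0.671, 0.002, -0.0]
force: [1.8, 6.2, 0.3]
finger_gap: 0.603
gripper_force: 3.3
[[-0.07141927  0.16142286]]
```

Contact with the side fence (6 N). Now the near side, quarter turn back.

```bash
python3 -m jog '[[[60,0.001,0.01,0,0],[60,0.001,0.01,0,0],[60,-0.0076,-0.0074,0.03,0.1208],[60,-0.0076,-0.0074,0.03,0.1208],[60,-0.0076,-0.0074,0.02,0.1208],[60,-0.0076,-0.0074,0,0.1208],[60,-0.0076,-0.0074,0,0.1208],[60,-0.0076,-0.0074,0,0.1208],[60,-0.0076,-0.0074,0,0.1208],[60,-0.0076,-0.0074,0,0.1208]]]'
python3 -m jog '[[[60,-0.0076,-0.0074,0,0.1208],[60,-0.0076,-0.0074,0,0.1208],[60,-0.0076,-0.0074,0,0.1208],[60,-0.0076,-0.0074,0,0.1208],[60,-0.0076,-0.0074,0,0.1208],[60,0,0,-0.03,0],[60,0,0,-0.03,0],[60,0,0,-0.02,0],[60,0,0,0,0]]]'
python3 - <<'E'
from h import *
np.set_printoptions(precision=4,suppress=True)
c=imaging.get_image("top"); print(book(c)); s=monitor.observe(); print(jig(s["ee_pos"]),R.from_quat(s["tcp_rot"]).as_matrix()[:,1])
E
```

```text
time_s: 9.95
ee_pos: [0.5288, -0.0024, 0.0911]
tcp_rot: [0.341, 0.94, -0.001, -0.0]
force: [0.7, 0.2, 0.3]
finger_gap: 0.599
gripper_force: 0.0
time_s: 10.7
ee_pos: [0.4867, -0.0382, 0.0069]
tcp_rot: [0.049, 0.999, 0.001, -0.005]
force: [-1.4, 0.6, 1.0]
finger_gap: 0.599
gripper_force: 0.0
(0.62, array([[-117.6793,  156.2918],
       [  -6.7478,  151.8978],
       [ -15.9226,   -3.6383],
       [-126.1634,    2.7166]]))
[[-0.162  0.075]] [ 0.098   0.9952 -0.0001]
```

```bash
python3 -m jog '[[[60,0.01,-0.001,0,0],[60,0.01,-0.001,0,0],[60,0.007,-0.0007,0,0],[60,0.005,-0.0005,0,0],[60,0.003,-0.0003,0,0],[60,0.002,-0.0002,0,0],[60,0,0,0,0]]]'
python3 -m jog '[[[60,0.002,-0.0002,0,0],[60,0.001,-0.0001,0,0],[60,0.001,-0.0001,0,0],[60,0,0,0,0]]]'
python3 -m jog '[[[60,0.001,-0.0001,0,0],[60,0.001,-0.0001,0,0],[60,0,0,0,0]]]'
python3 - <<'E'
from h import *
np.set_printoptions(precision=4,suppress=True)
c=imaging.get_image("top"); print(book(c)); print(jig(monitor.observe()["ee_pos"]))
cv2.imwrite("pics/t4.png",cv2.resize(c["image"][150:270,150:310],(800,600),interpolation=cv2.INTER_CUBIC))
E
```

```text
time_s: 11.38
ee_pos: [0.5292, -0.0431, 0.0115]
tcp_rot: [0.049, 0.999, -0.0, 0.0]
force: [-1.1, -0.6, 0.7]
finger_gap: 0.602
gripper_force: 0.4
time_s: 11.72
ee_pos: [0.5305, -0.0431, 0.0108]
tcp_rot: [0.049, 0.999, 0.0, -0.002]
force: [-6.5, -0.1, 3.7]
finger_gap: 0.599
gripper_force: 3.1
time_s: 11.97
ee_pos: [0.5306, -0.043, 0.0105]
tcp_rot: [0.049, 0.999, 0.0, -0.005]
force: [-10.6, 0.1, 7.4]
finger_gap: 0.602
gripper_force: 5.0
(0.67, array([[-102.8189,  151.1708],
       [   1.6657,  152.6998],
       [   1.0144,    2.1563],
       [-103.0385,    2.4648]]))
[[-0.1218  0.0749]]
```

View pics/t4.png

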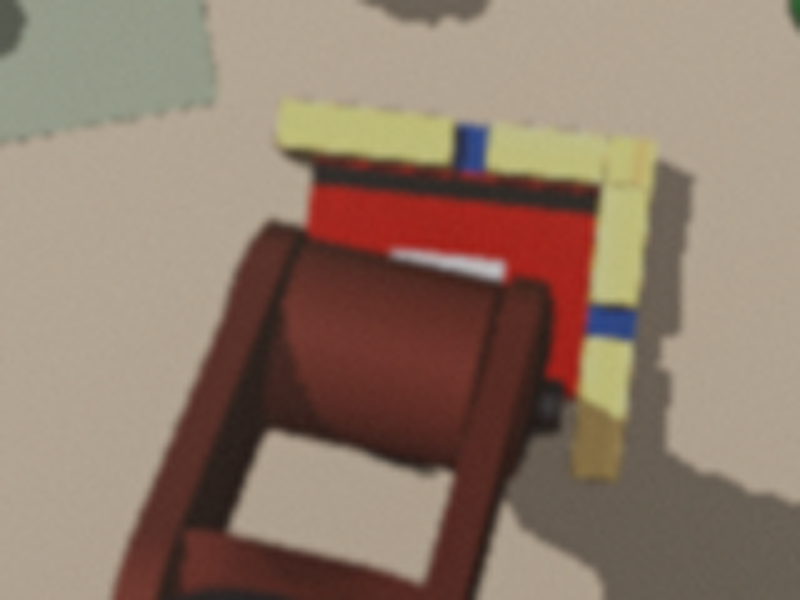

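The book lies against both fences: spine under the far fence at (460,175), right end at the side fence (590,300). Now back off, lift and hover over the hold-down for a near look.

```bash
python3 -m jog '[[[60,-0.008,0.0008,0,0],[60,-0.008,0.0008,0,0],[80,0,0,0.04,0],[80,0.0025,-0.019,0.035,-0.1215],[80,0.0025,-0.019,0.03,-0.1215],[80,0.0025,-0.019,0.015,-0.1215],[80,0.0025,-0.019,0,-0.1215],[80,0.0025,-0.019,0,-0.1215],[80,0.0025,-0.019,0,-0.1215],[80,0.0025,-0.019,0,-0.1215]]]'
python3 -m jog '[[[80,0.0025,-0.019,0,-0.1215],[80,0.0025,-0.019,0,-0.1215],[80,0.0025,-0.019,0,-0.1215],[80,0.0025,-0.019,0,-0.1215],[80,0.0025,-0.019,0,-0.1215],[80,0.0025,-0.019,0,-0.1215],[80,0.0025,-0.019,0,-0.1215],[80,0.0025,-0.019,0,-0.1215],[80,0,0,0,0],[80,0,0,0,0]]]'
python3 - <<'E'
from h import *
np.set_printoptions(precision=4,suppress=True)
s=monitor.observe(); print(s["ee_pos"],R.from_quat(s["tcp_rot"]).as_matrix()[:,1],s["qpos"])
c=imaging.get_image("top"); print(book(c))
t=c["image"][150:290,200:400]
w=imaging.get_image("wrist"); np.save("w.npy",w,allow_pickle=True)
for a,ce,m in blobs(w,(100,80,30),(130,255,255),60): print(a,ce,px2w(w,ce,.048)[0],px2w(w,quad(m),.048)[:,:2].tolist())
cv2.imwrite("pics/c1.png",np.vstack([cv2.resize(t,(420,294),interpolation=cv2.INTER_CUBIC),cv2.resize(w["image"],(420,306))]))
E
```

```text
time_s: 12.9
ee_pos: [0.5366, -0.1762, 0.1318]
tcp_rot: [0.46, 0.888, 0.0, 0.002]
force: [0.3, 0.7, 0.9]
finger_gap: 0.795
gripper_force: 0.0
time_s: 13.73
ee_pos: [0.5562, -0.3279, 0.1313]
tcp_rot: [0.82, 0.573, 0.0, 0.001]
force: [-0.2, -0.1, 0.8]
finger_gap: 0.801
gripper_force: 0.0
[ 0.5562 -0.3279  0.1313] [ 0.9392 -0.3432  0.0014] [-0.6415  0.355   1.6384  0.0005  1.1469 -0.2913]
(0.74, array([[-109.9207,  151.3521],
       [   1.0842,  152.9803],
       [   0.4353,    2.4447],
       [-110.1112,    2.7687]]))
1667 [247.6725 191.0894] [ 0.5561 -0.322   0.048 ] [[0.5371657636808439, -0.33392609917421845], [0.5499012252267943, -0.3007839341183532], [0.5743398361016303, -0.3096429326021263], [0.5627327401140177, -0.34319521183811674]]
772 [503.7876 213.7681] [ 0.7271 -0.4026  0.048 ] [[0.7226584485745561, -0.37667741487111955], [0.7347449951519889, -0.38105896865684274], [0.7295133144551122, -0.4269773161363301], [0.7167312582642338, -0.42234294513388293]]
```

View pics/c1.png

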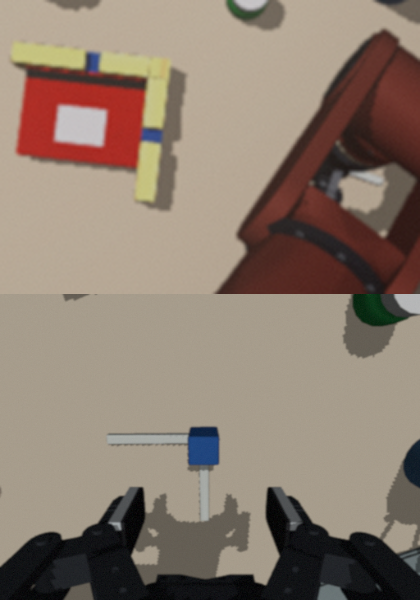

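The wrist view shows the block at (203,446) with a dark side band on top, arms square to the image. The book lies snug (edges at jig -110..1, 2.6..152). Now isolate the block's top face.

```bash
python3 - <<'E'
from h import *
np.set_printoptions(precision=4,suppress=True)
w=np.load("w.npy",allow_pickle=True).item()
print(w["image"][165:215:2,248].tolist())
hsv=cv2.cvtColor(w["image"],cv2.COLOR_BGR2HSV); 
for lo in (120,130,140):
    for a,ce,m in blobs(w,(100,80,lo),(130,255,255),200):
        q=px2w(w,quad(m),.048)[:,:2]; print(lo,a,q.mean(0),np.linalg.norm(np.diff(q,axis=0),axis=1),np.arctan2(*(q[1]-q[0])[::-1]))
# arms: white pixels
M=cv2.inRange(hsv,np.array((0,0,165)),np.array((180,45,255)))
n,l,s,ce=cv2.connectedComponentsWithStats(M)
for i in range(1,n):
    if s[i,4]>150:
        q=px2w(w,cv2.boxPoints(cv2.minAreaRect(np.argwhere(l==i)[:,::-1].astype(np.float32))),.008)[:,:2]; print(s[i],q.tolist())
print(w2px(w,[[*monitor.observe()["ee_pos"][:2],.048]]))
E
```

```text
[[130, 144, 151], [76, 63, 55], [65, 34, 19], [62, 34, 11], [63, 35, 12], [62, 31, 11], [66, 35, 10], [104, 60, 28], [125, 66, 28], [127, 71, 34], [126, 69, 28], [126, 69, 30], [127, 72, 33], [125, 67, 27], [128, 72, 36], [126, 70, 32], [127, 70, 34], [127, 71, 34], [127, 69, 34], [127, 70, 32], [128, 71, 35], [126, 68, 32], [126, 69, 33], [124, 67, 31], [112, 64, 37]]
120 1087 [ 0.555  -0.3257] [0.0242 0.0244 0.0249] -0.34777706914946277
[     0      0    512    363 124420] [[0.2533049467198403, -0.41955272178495784], [0.4341863533599501, -0.13877718693022578], [0.7777625569709106, -0.2632809212976415], [0.739851441322375, -0.5960258010583529]]
[482   0  30  24 564] [[0.758258129418532, -0.256212986902163], [0.777762598021958, -0.2632809361735516], [0.7760296004324292, -0.27849141825526624], [0.756153941857805, -0.2712886592499873]]
[131 178  97   9 803] [[0.463699825011444, -0.2900440153218218], [0.5391391612218382, -0.317391502382823], [0.5366168927638, -0.3239196818343365], [0.4606006122030312, -0.29636250861807056]]
[245 222   8  62 460] [[0.5395344157618087, -0.35992881448810493], [0.5452754487589636, -0.3620102258860558], [0.5244707770476782, -0.41974764855403845], [0.5183606990762873, -0.4175320604178874]]
[469 286  38  37 807] [[0.7057232898078045, -0.5259458531327613], [0.7206225147789479, -0.4895650589854505], [0.7461052775976549, -0.508803891242114], [0.7320581565696664, -0.5462877936949682]]
[162 318  30  20 401] [[0.42971863476656846, -0.4267785056271305], [0.45599793425158075, -0.4363087322385959], [0.4472310522611299, -0.456954860887022], [0.42039390407227084, -0.44722172123262716]]
[[249.255  196.0995]]
```

```bash
python3 -m jog '[[[80,-0.001,0.002,-0.03,0],[80,0,0,-0.03,0],[80,0,0,-0.03,0],[80,0,0,-0.02,0],[80,0,0,-0.007,0],[80,0,0,0,0],[0,0,0,0,0],[0,0,0,0,0],[0,0,0,0,0],[0,0,0,0,0]]]' 60
python3 -m jog '[[[0,0,0,0,0],[0,0,0,0,0],[0,0,0,0.02,0],[0,0,0,0.03,0],[0,0,0,0.03,0],[0,0,0,0.02,0],[0,0,0,0,0],[0,0,0,0,0]]]'
```

```text
time_s: 14.72
ee_pos: [0.5566, -0.3259, 0.0169]
tcp_rot: [0.82, 0.573, 0.001, 0.002]
force: [-1.3, 1.9, 6.5]
finger_gap: 0.318
gripper_force: 59.9
time_s: 15.38
ee_pos: [0.5559, -0.3257, 0.1157]
tcp_rot: [0.82, 0.573, 0.001, 0.002]
force: [0.3, 0.6, -3.8]
finger_gap: 0.32
gripper_force: 59.7
```

Held (27 mm between the pads). Carry and turn over the jig.

```bash
python3 -m jog '[[[0,0.0017,0.0182,0.002,0.1215],[0,0.0017,0.0182,0.002,0.1215],[0,0.0017,0.0182,0,0.1215],[0,0.0017,0.0182,0,0.1215],[0,0.0017,0.0182,0,0.1215],[0,0.0017,0.0182,0,0.1215],[0,0.0017,0.0182,0,0.1215],[0,0.0017,0.0182,0,0.1215],[0,0.0017,0.0182,0,0.1215],[0,0.0017,0.0182,0,0.1215]]]'
python3 -m jog '[[[0,0.0017,0.0182,0,0.1215],[0,0.0017,0.0182,0,0.1215],[0,0.0017,0.0182,0,0.1215],[0,0.0017,0.0182,0,0.1215],[0,0.0017,0.0182,0,0.1215],[0,0,0,-0.02,0],[0,0,0,-0.02,0],[0,0,0,0,0],[0,0,0,0,0]]]'
python3 - <<'E'
from h import *
np.set_printoptions(precision=4,suppress=True)
s=monitor.observe(); print(s["ee_pos"],R.from_quat(s["tcp_rot"]).as_matrix()[:,1],jig(s["ee_pos"]),s["qpos"])
w=imaging.get_image("wrist"); np.save("w2.npy",w,allow_pickle=True); t=imaging.get_image("top"); np.save("t2.npy",t,allow_pickle=True)
for a,ce,m in blobs(w,(100,80,30),(130,255,255),40): print(a,ce,px2w(w,ce,.03)[0],jig(px2w(w,ce,.03)))
cv2.imwrite("pics/c2.png",np.vstack([cv2.resize(t["image"][150:260,185:315],(390,330),interpolation=cv2.INTER_CUBIC),cv2.resize(w["image"],(390,270))]))
cv2.imwrite("pics/c2.png",np.hstack([cv2.resize(t["image"][155:250,195:300],(370,335),interpolation=cv2.INTER_CUBIC),cv2.resize(w["image"],(430,322))[:335] if 0 else cv2.resize(w["image"],(430,335))]))
E
```

```text
time_s: 16.22
ee_pos: [0.5696, -0.1412, 0.1146]
tcp_rot: [0.343, 0.939, 0.0, -0.003]
force: [0.2, 0.5, -3.0]
finger_gap: 0.318
gripper_force: 59.5
time_s: 16.97
ee_pos: [0.5768, -0.0511, 0.0742]
tcp_rot: [0.049, 0.999, 0.001, -0.004]
force: [0.7, -0.1, -2.6]
finger_gap: 0.316
gripper_force: 59.3
[ 0.5768 -0.0511  0.0742] [0.0985 0.9951 0.001 ] [[-0.0751  0.0713]] [-0.2096  0.3085  1.8234 -0.      1.0187 -1.6817]
537 [116.4786 223.4935] [ 0.5731 -0.1329  0.03  ] [[-0.0708 -0.0105]]
6789 [249.6746 275.479 ] [ 0.6173 -0.0551  0.03  ] [[-0.0344  0.0713]]
```

View pics/c2.png

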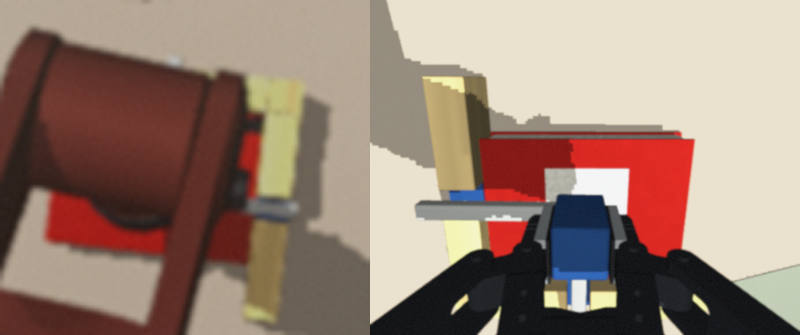

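The wrist view shows the -y arm (417–540,210) just beyond the side notch (462,195), with no visible gap between the book and the side fence. I'll read the settled pose and measure the arm against the notch.

```bash
python3 - <<'E'
from h import *
np.set_printoptions(precision=4,suppress=True)
s=monitor.observe(); p=s["ee_pos"]; print(s["time_s"],p,jig(p))
w=imaging.get_image("wrist")
im=w["image"].copy(); hsv=cv2.cvtColor(im,cv2.COLOR_BGR2HSV)
zt=p[2]-.0165+.008
# columns through the bar: rows of gray low-sat band
for u in (70,85,150,165):
    col=hsv[215:262,u].astype(int); print(u,[f"{a[1]}/{a[2]}" for a in col[::2]])
a=np.array([[np.cos(JY),np.sin(JY)],[-np.sin(JY),np.cos(JY)]])
def J(x,y,z): return [*(JO+a.T@np.array([x,y])),z]
print("pred notch corners top", w2px(w,[J(-.061,0,.044),J(-.079,0,.044),J(-.061,-.025,.044),J(-.079,-.025,.044),J(0,0,.044),J(-.15,0,.044),J(-.11,.15,.029)]))
e=jig(p)[0]
print("pred bar", w2px(w,[J(e[0]+.005,e[1]-.1,zt),J(e[0]-.005,e[1]-.1,zt),J(e[0]+.005,e[1]-.05,zt),J(e[0]-.005,e[1]-.05,zt)]))
cv2.imwrite("pics/c3.png",cv2.resize(im[60:384,0:432],(800,600)))
E
```

```text
17.0667 [ 0.5801 -0.0521  0.0776] [[-0.0717  0.0706]]
70 ['30/235', '29/234', '29/234', '29/235', '28/235', '28/234', '28/234', '38/166', '3/82', '9/89', '12/124', '8/152', '5/150', '5/149', '5/147', '7/150', '9/149', '11/164', '14/183', '29/230', '29/235', '29/235', '31/234', '30/235']
85 ['42/218', '34/231', '31/230', '29/234', '29/235', '29/234', '28/235', '41/194', '12/88', '6/88', '9/120', '7/151', '8/152', '5/148', '9/149', '8/151', '7/149', '5/149', '8/154', '36/226', '30/236', '30/235', '32/234', '29/236']
150 ['218/218', '216/218', '212/221', '214/220', '214/220', '212/220', '213/220', '196/200', '70/109', '14/90', '7/105', '9/146', '5/157', '7/156', '7/152', '7/154', '6/157', '3/227', '3/236', '93/220', '215/219', '217/220', '210/220', '214/219']
165 ['215/221', '216/220', '210/221', '211/222', '210/221', '217/220', '215/221', '206/213', '99/119', '3/88', '10/102', '5/143', '5/157', '10/156', '7/153', '4/190', '4/238', '3/237', '4/238', '80/219', '211/219', '215/218', '211/218', '212/219']
pred notch corners top [[129.8424 240.1827]
 [126.3908 211.6925]
 [ 87.3891 240.1904]
 [ 82.7172 211.6987]
 [140.2293 325.9186]
 [110.5942  81.3034]
 [384.7688 153.0853]]
pred bar [[ 54.0952 252.2791]
 [ 50.5287 234.4469]
 [151.9284 252.2599]
 [150.1438 234.4296]]
```

View pics/c3.png

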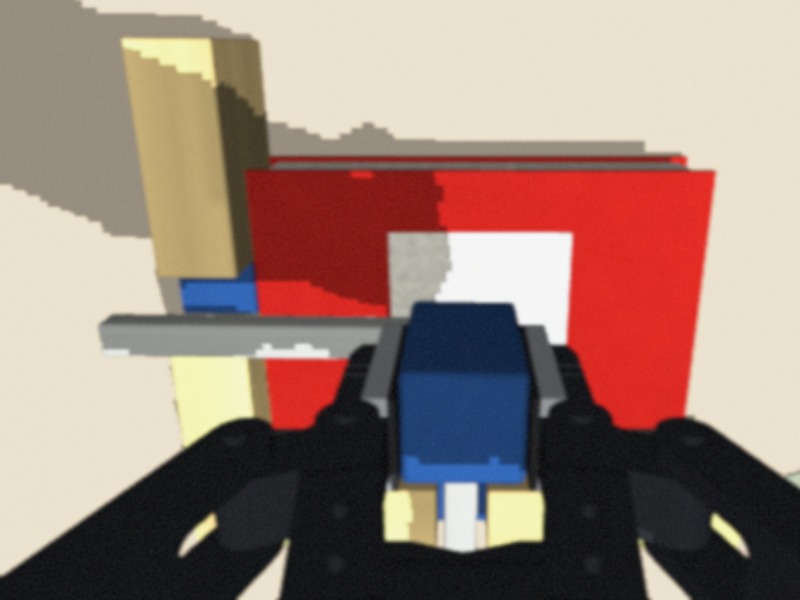

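The bar matches prediction to within 0.5 mm, the far notch is centred under the +x arm, and the side notch is within about 1 mm. Shift 1 mm in x and lower.

```bash
python3 -m jog '[[[0,0.001,-0.0003,-0.01,0],[0,0,0,-0.008,0],[0,0,0,-0.005,0],[0,0,0,-0.003,0],[0,0,0,0,0],[0,0,0,0,0]]]'
python3 -m jog '[[[0,0,0,-0.002,0],[0,0,0,-0.001,0],[0,0,0,0,0],[0,0,0,0,0]]]'
python3 -c "
from h import *
s=monitor.observe(); print(jig(s['ee_pos']),s['force'])"
```

```text
time_s: 17.62
ee_pos: [0.5813, -0.0523, 0.0519]
tcp_rot: [0.049, 0.999, 0.0, -0.0]
force: [1.5, 0.1, -2.1]
finger_gap: 0.316
gripper_force: 59.5
time_s: 17.95
ee_pos: [0.5817, -0.0523, 0.0494]
tcp_rot: [0.049, 0.999, -0.0, 0.0]
force: [-1.1, 0.1, -3.1]
finger_gap: 0.321
gripper_force: 59.5
[[-0.07004961  0.07059876]] [-1.14855635  0.12495461 -3.11568378]
```

```bash
python3 -m jog '[[[0,0,0,-0.001,0],[0,0,0,-0.001,0],[0,0,0,0,0],[0,0,0,0,0]]]'
python3 -m jog '[[[0,0,0,-0.001,0],[0,0,0,-0.0005,0],[0,0,0,0,0],[0,0,0,0,0]]]'
python3 - <<'E'
from h import *
s=monitor.observe(); print(s["ee_pos"],s["force"],s["ft_torque"])
w=imaging.get_image("wrist"); cv2.imwrite("pics/c4.png",cv2.resize(w["image"][60:384,0:432],(800,600)))
E
```

```text
time_s: 18.28
ee_pos: [0.5815, -0.0523, 0.0472]
tcp_rot: [0.049, 0.999, 0.0, -0.0]
force: [-0.1, 0.1, -3.6]
finger_gap: 0.323
gripper_force: 59.5
time_s: 18.62
ee_pos: [0.5816, -0.0523, 0.0465]
tcp_rot: [0.049, 0.999, -0.0, -0.0]
force: [-4.4, 0.7, 5.3]
finger_gap: 0.317
gripper_force: 60.4
[ 0.58164592 -0.05234717  0.04653872] [-4.38394877  0.74671192  5.29622222] [ 0.01759154  0.35331254 -0.02687607]
```

View pics/c4.png

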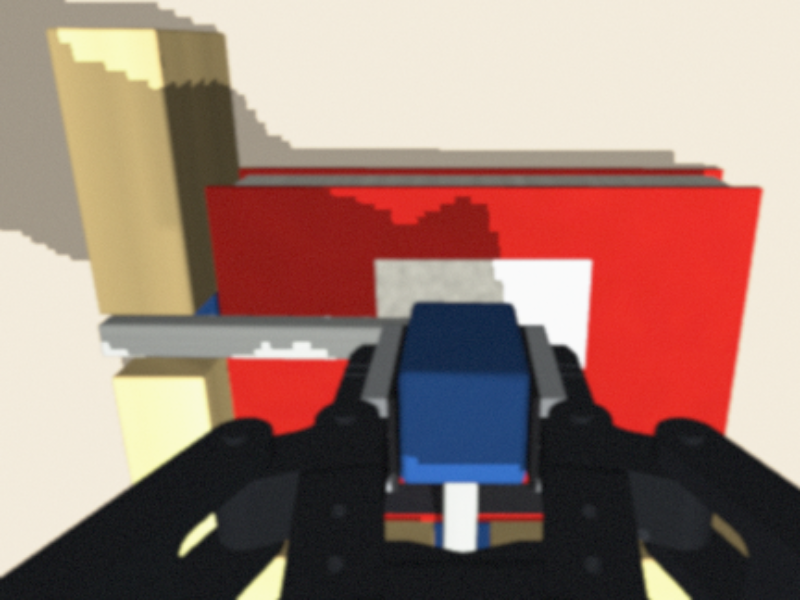

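Both arms are between the cheeks of their notches (side notch 315–375, bar 320–355; far notch centred at 461), and contact is felt. Release and rise.

```bash
python3 -m jog '[[[45,0,0,0,0],[60,0,0,0,0],[60,0,0,0,0],[60,0,0,0,0],[60,0,0,0.02,0],[60,0,0,0.03,0],[60,0,0,0.04,0],[60,-0.02,0,0.035,0],[60,-0.035,0,0.02,0],[60,0,0,0,0]]]'
python3 -m jog '[[[60,-0.035,0.01,0.02,0],[60,-0.035,0.01,0.02,0],[60,-0.035,0.01,0.02,0],[60,0,0,0,0],[60,0,0,0,0]]]'
python3 - <<'E'
from h import *
np.set_printoptions(precision=2,suppress=True)
t=imaging.get_image("top"); print(book(t))
a=np.array([[np.cos(JY),np.sin(JY)],[-np.sin(JY),np.cos(JY)]])
for x,ce,m in blobs(t,(100,80,30),(130,255,255),15): print(x,jig(px2w(t,ce,.03))*1000,jig(px2w(t,ce,.078))*1000)
for l,z in(("glue",.06),("jar_red",.03),("jar_green",.03)):
    r=imaging.recognise(t,l)[0]["rect"]; print(l,px2w(t,[r[0]+r[2]/2,r[1]+r[3]/2],z)[0]*1000)
w=imaging.get_image("wrist")
cv2.imwrite("pics/c5.png",np.hstack([cv2.resize(t["image"][150:250,190:300],(400,364),interpolation=cv2.INTER_CUBIC),cv2.resize(w["image"],(400,364))]))
E
```

```text
time_s: 19.5
ee_pos: [0.5257, -0.0525, 0.1963]
tcp_rot: [0.049, 0.999, -0.001, 0.003]
force: [1.0, -0.1, -0.2]
finger_gap: 0.6
gripper_force: 0.0
time_s: 19.92
ee_pos: [0.4218, -0.0222, 0.2522]
tcp_rot: [0.049, 0.999, -0.0, 0.003]
force: [-0.1, 0.0, 0.8]
finger_gap: 0.601
gripper_force: 0.0
(0.6, array([[-110.37,  152.82],
       [   1.67,  154.01],
       [   0.37,    2.33],
       [-111.19,    3.12]]))
219 [[ 176.78 -298.61]] [[ 161.71 -285.91]]
609 [[ 54.13 683.99]] [[ 44.32 654.5 ]]
115 [[-64.28  73.5 ]] [[-69.    70.22]]Traceback (most recent call last):
  File "<stdin>", line 7, in <module>
IndexError: list index out of range
```

```bash
python3 - <<'E'
from h import *
np.set_printoptions(precision=1,suppress=True)
a=np.array([[np.cos(JY),np.sin(JY)],[-np.sin(JY),np.cos(JY)]])
def samp(c,pts,z):
    w=np.c_[JO+np.array(pts)/1000@a,np.full(len(pts),z)]
    uv=w2px(c,w).astype(np.float32)
    b=cv2.remap(c["image"],uv[None,:,0],uv[None,:,1],cv2.INTER_LINEAR)
    return [f"{h}/{s}/{v}" for h,s,v in cv2.cvtColor(b,cv2.COLOR_BGR2HSV)[0]]
w=imaging.get_image("wrist"); t=imaging.get_image("top")
print(w["origin"],w2px(w,[[*JO,.044],[.582,-.053,.08]]))
for n,c in(("w",w),("t",t)):
    ys=range(-8,14)
    print(n,"x=-100 z29 y-8..13",samp(c,[(-100,y) for y in ys],.029)); print(n,"x=-100 z44",samp(c,[(-100,y) for y in ys],.044))
    print(n,"side notch y=-12, x -84..-56 z38",samp(c,[(x,-12) for x in range(-84,-55)],.038))
    print(n,"far notch x=12, y 56..84 z38",samp(c,[(12,y) for y in range(56,85)],.038))
for r,z in(("glue",.06),("jar_red",.03),("jar_green",.03)):
    for d in imaging.recognise(t,r)[:1]: q=d["rect"]; print(r,px2w(t,[q[0]+q[2]/2,q[1]+q[3]/2],z)[0]*1000)
E
```

```text
[ 0.3 -0.   0.4] [[184.1 335.4]
 [236.6 307.9]]
w x=-100 z29 y-8..13 ['113/16/62', '113/17/60', '102/20/64', '105/16/64', '98/16/63', '96/21/61', '98/18/56', '110/17/45', '0/0/29', '45/28/18', '30/26/10', '130/128/6', '90/46/11', '60/23/11', '90/36/7', '90/128/6', '0/21/12', '130/109/7', '113/102/10', '110/77/10', '90/36/7', '105/73/7']
w x=-100 z44 ['102/20/64', '105/16/65', '105/8/63', '102/21/60', '105/9/60', '100/13/58', '105/19/54', '100/17/44', '80/27/28', '108/71/18', '120/51/5', '36/182/7', '66/98/13', '100/59/13', '173/102/10', '120/191/4', '120/73/14', '135/64/8', '170/96/8', '174/116/11', '150/213/6', '129/149/12']
w side notch y=-12, x -84..-56 z38 ['98/16/62', '100/12/62', '105/8/63', '100/12/66', '110/10/74', '105/12/85', '105/11/96', '102/12/103', '108/12/106', '110/14/107', '95/14/106', '95/14/107', '96/12/107', '100/14/108', '103/16/111', '100/14/111', '98/9/109', '100/15/105', '96/13/98', '98/12/84', '98/17/60', '120/15/35', '120/26/20', '98/57/18', '90/59/13', '100/64/12', '130/55/14', '105/51/10', '105/51/10']
w far notch x=12, y 56..84 z38 ['30/81/199', '30/82/19
[... 1157 characters left out ...]
', '0/0/143', '30/5/158', '30/6/166', '30/6/167', '30/6/168', '30/5/159', '60/2/147', '90/2/135', '30/4/121', '24/12/107', '28/32/111', '28/57/125', '27/77/139', '28/78/153', '28/81/169', '29/82/177', '28/84/180']
t far notch x=12, y 56..84 z38 ['29/88/183', '29/85/179', '28/85/175', '29/81/167', '29/72/153', '30/61/139', '31/45/131', '33/24/125', '40/6/122', '40/6/136', '30/3/151', '20/5/162', '20/5/169', '15/6/177', '15/6/177', '15/6/176', '30/3/170', '120/3/155', '114/9/142', '126/10/125', '128/10/105', '135/6/88', '28/32/103', '28/62/120', '28/76/138', '28/81/155', '28/85/172', '29/87/178', '28/90/181']
glue [776.1  12.8  60. ]
jar_red [746.3 230.4  30. ]
jar_green [ 747.6 -251.5   30. ]
```

The fence edge meets the red book directly, with no gap. Both bars sit mid-notch, within about 2 mm, and the bystanders stand where they were within measurement error. Hand in.

```bash
python3 -c "
from station import robot; print(robot.job_done())"
```

```text
the job is handed in; nothing more can be done
None
```

The job is handed in (no verdict returned): by my camera checks the notebook lies square and snug against both fences, the hold-down's arms sit within about 2 mm of the notch middles, and I saw no real movement of the jars or glue; the arms' final height was not measured after release, only judged from the contact felt while lowering.

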